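# Slide a white viewing tile off its stack onto the viewing stage

### The job

Lay a white tile for judging tea: slide the top tile of the white stack sideways across onto the viewing stage, never lifting it, and leave the tiles under it, the black stack and everything else on the bench as they are. Then slide it back squarely home against the stage's fence, central between the stage's two ends, keep it pressed there with 3 N or more for half a second so that it beds, and let go. Feel your way and never put more than 15 N on it: the porcelain chips.

Things in the scene. Friction and masses are not known exactly. Their poses are not given: they have to be found in the camera images.
- white_top: the top white tile, to be moved: a glazed white porcelain tile, 130 x 130 x 10 mm, about 0.36 kg. Origin under its centre, z up, x and y along its sides. It lies loose on two others, its underside 40 mm above the bench, a few mm and degrees out of line with them and the stage, 5 to 40 mm from the stage. Too wide to grip; a push of 1 to 2 N on its side edge slides it.
- white_middle: the second white tile, to be left in place: porcelain tile, 130 x 130 x 10 mm, about 0.36 kg. Origin under its centre, z up, x and y along its sides. Its top is 40 mm above the bench.
- white_bottom: the lowest white tile, to be left in place: porcelain tile, 130 x 130 x 10 mm, about 0.36 kg. Origin under its centre, z up, x and y along its sides. It lies on a 20 mm high wooden rack, 146 x 146 mm.
- black_top: the top tile of the black stack, which is not to be touched: black porcelain tile, 130 x 130 x 10 mm, about 0.36 kg. Origin under its centre, z up, x and y along its sides. The black stack has three tiles on a rack like the white one and stands at the other end of the stage; which stack is at which end varies.
- black_middle: second tile of the black stack, black porcelain tile, 130 x 130 x 10 mm, about 0.36 kg. Origin under its centre, z up, x and y along its sides. 
- black_bottom: lowest tile of the black stack, black porcelain tile, 130 x 130 x 10 mm, about 0.36 kg. Origin under its centre, z up, x and y along its sides. 
- stage: the viewing stage, a fixed grey slab between the two stacks, 210 mm deep (its x), 170 mm wide (its y). Origin under its centre at bench height; top 38 mm above the bench, 2 mm below the underside of the top tile on its stack. +x points away from the robot, to the fence; front and both y ends are open, a stack beyond each. A lamp bar, 63 mm high, stands 115 to 140 mm along +x.
- fence: the adjustable fence along the back of the stage: two fixed guide blocks (this origin is midway between them, on the stage top, 99 mm along stage +x) that carry a 170 mm long aluminium bar with a black rubber-clad sprung face towards the stage, 9 mm high. The bar is clamped at a setting that is not measured: its face stands 17 to 39 mm in front (-x) of this origin. The face gives 4 mm under 6 N, then is hard.
- bowl_a: loose white tasting bowl, 100 mm across, 50 mm high, origin under its centre; leave alone
- bowl_b: a second bowl like it; leave alone
- cup: loose white cup, 72 mm across, 62 mm high, origin under its centre; leave alone
- caddy: loose green tea can, 72 mm across, 95 mm high, origin under its centre; leave alone
- spoon: loose steel spoon, 170 mm long, origin near its middle; leave alone
- timer: loose white timer, 60 x 75 x 22 mm, origin under its centre; leave alone
Not all that is in view belongs to the job. What is shaped like the white_top but red or yellow is not meant.

How it is judged (in metres and radians):
On the way, in this order (a step that is already met when the one before it is completed fails the run):
1. the tile lies flat on the stage, clear of its stack (height (world z) of white_top between 0.0365 and 0.0395 m and angle between white_top's own z axis and vertical below 0.02 rad and y of white_top in the frame of stage between -0.018 and 0.018 m), for 0.1 s.
2. the tile is pressed against the fence with at least 3 N for half a second (contact force between white_top and fence above 3 N), for 0.5 s.
At the end, for the whole second after the job is handed in: The white tile lies flat and still on the stage, its edge resting against the fence's sprung face (over 0.1 N) and square to the stage within 1.4 degrees, its centre within 18 mm of midway between the stage's ends; no other tile has moved over 5 mm, no other thing over 10 mm (all of step 1 and contact force between white_top and fence above 0.1 N and angle between the x axis of white_top and the x axis of stage, either way round below 0.025 rad and linear speed of white_top below 0.01 m/s); the robot touches nothing.
It fails at once if the top tile is pushed or pressed with more than 15 N (contact force between any of the fingers, the arm and white_top above 15 N or contact force between white_top and fence above 15 N).
It fails at once if the top tile is lifted (20 mm above its start) or tipped by more than 7 degrees (height (world z) of white_top above 0.06 m or angle between white_top's own z axis and vertical above 0.12 rad).
It fails at once if another tile of either stack is moved by more than 5 mm (distance of any of white_middle, white_bottom, black_top, black_middle, black_bottom from where it was at the start of the episode above 0.005 m).
It fails at once if another thing on the bench is moved by more than 10 mm (distance of any of bowl_a, bowl_b, cup, caddy, spoon, timer from where it was at the start of the episode above 0.01 m).
It also fails if it takes over 58 s, if anything falls off the work surface, if the arm or the gripper's body presses on something with over 40 N, if the wrist force passes 120 N, or if a joint passes its speed limit or range.

### The arm

A 6-joint arm with a two-finger parallel gripper is mounted at the origin on the work surface. World frame = base frame: x ahead of the robot, y to its left, z up, the work surface at z = 0. Lengths are in m, angles in degrees, forces in N, time in s.
With the tool pointing down it reaches from about 0.375 to 0.9 m from the base axis. Payload 3.1 kg.
Tool frame: the origin (TCP) lies midway between the tips of the shut fingers; the grasp point (between the pads) lies 19 mm behind it; x points along the fingers, y is the direction in which the jaws open and shut, and the axes are right-handed (so a half turn about x gives the same grasp; the last joint's range is limited). The gripper opens to 87 mm and grips with 3 to 60 N. Pads are 19 mm wide; open, the fingers measure 117 mm over their backs; the gripper's body (75 mm by 190 mm) begins 51 mm behind the grasp point.
Start: joints at [59.158, 30.224, 82.088, -0, 67.689, -10.227], TCP at [0.22, 0.585, 0.223] pointing down, gripper open.
Joint ranges: [-176.69, 176.69], [-43.24, 126.21], [12.49, 139.97], [-82, 262], [0, 151.66], [-163.58, 163.58]. Speed limits (degrees/s): [159.86, 159.86, 180, 180, 180, 180].

### API

Orientations are given as a 3x3 rotation matrix whose columns are the frame's x, y, z axes.
In Python, from rig import bot gives the robot as it stands.
- The arm moves only by the tool play_rows, never from a script. Its argument "motion" is a list of rows, each a list of 3 entries, a list of its own where there are three numbers: the shift along the tool's x, y, z in mm, then the turn, a rotation vector about the tool's x, y, z in degrees, then the opening, from 0 (shut) to 1 (fully open). A call has 1 to 8 rows; each row is the pose to reach, as a shift and turn from the pose commanded when the call began, along the tool's axes at that moment; what a row does not reach only later rows make up. A row lasts 1/10 s, in which the tool goes at most 50 mm and 8.59 degrees, less where a joint would pass 70% of its speed; a pose out of reach is approached as far as the arm can. A call with a gripper value outside its range is refused whole. The fingers move at their own pace and stop on an object; the grip force is fixed at half the most. Time passes only in rows, so rows that repeat a pose let the fingers close. It gives the time, the measured TCP pose, the force and the opening at its end, in the units of the state.
- bot.read_state(): the state, without advancing time (a new reading comes with each control period).
- bot.capture(name): name is "scene" or "top" or "wrist"; returns a dict with "img" (384x512x3 uint8, blue, green, red), "mtx" (3x3 intrinsics, pixels), "k1" (the pictures are not rectified: a ray, as slopes to the right and down, at radius r is drawn at 1 + k1 r^2 times it, then the intrinsics apply), "rvec" (rotation vector, rad) and "tvec" (3), from world to camera coordinates, as OpenCV has them. Camera axes: x right, y down, z forward; pixel columns grow to the right and rows downward; lengths in m; the calibration is good to about 2 mm. A picture is of the moment at which its call begins. There is no depth.
- bot.hand_in(): hands the job in, once; it reports no verdict.
The state is a dict: "time_s": time; "joint_positions": joint angles; "qvel": joint speeds; "tau": joint torques, N m; "position": TCP position; "tcp_rot": TCP orientation; "force": force on the tool from outside, world axes, zero at the start; "moment": the same for the moment, N m; "opening": opening from 0.0 (shut) to 1.0 (fully open).
Only numpy, scipy, OpenCV 4.12 (cv2) and the standard library are available. Lean on these libraries where they do the work, as an engineer would, in place of code of your own. Each camera call takes 0.05 s, during which the arm holds its last target.

## Working session

There is one attempt and no reset: what is moved stays moved. The work goes in short steps, Python scripts to look and compute and a tool call to move; the robot and the scene stay as the last step left them, time stands still between calls to the robot, and variables do not carry over. Pictures are saved under pics/ and viewed, and the job is handed in when it is done.

Besides the shell and the picture viewer there is one more tool, called after "Call:" as name([rows], argument=value, ...), one row to a line, values as JSON. play_rows: Moves the arm, as the interface text tells. Its arguments: {"type":"object","properties":{"motion":{"type":"array"}},"required":["motion"]}

```bash
ls; mkdir -p pics; python3 - <<'E'
from rig import bot
import cv2
s=bot.read_state()
for k,v in s.items(): print(k,v)
for n in ["scene","top","wrist"]:
    c=bot.capture(n); cv2.imwrite(f"pics/{n}0.png",c["img"])
    print(n,c["mtx"],c["k1"],c["rvec"],c["tvec"])
E
```

```text
pics
time_s 0.0
joint_positions [ 5.91545209e+01  3.02776917e+01  8.21561753e+01  4.50223694e-04
  6.76889796e+01 -1.02279202e+01]
qvel [-0.08928295  0.0130404  -0.06942166  0.05098558 -0.0354454  -0.03794526]
tau [ 1.74149645e-03 -4.40046430e+01 -1.76591599e+01  6.33892254e-02
  5.81398350e-02 -1.71820516e-04]
position [0.21967742 0.58434299 0.22158647]
tcp_rot [[-1.10556180e-03  3.52130131e-01  9.35950399e-01]
 [-1.83707618e-03  9.35948676e-01 -3.52131653e-01]
 [-9.99997701e-01 -2.10871549e-03 -3.87859227e-04]]
force [-1.08145616 -0.82960453  0.53675143]
moment [-0.00989783  0.01891678  0.06552744]
opening 1.0021780907450946
scene [[425.88441164   0.         254.69474554]
 [  0.         425.88441164 193.67328635]
 [  0.           0.           1.        ]] -0.066872615832369 [ 0.9862458   2.29646489 -1.20161144] [ 0.28035743 -0.21959093  1.97785894]
top [[475.81212921   0.         250.30837801]
 [  0.         475.81212921 192.09711996]
 [  0.           0.           1.        ]] -0.17831571266891544 [ 2.09199142 -2.11927081  0.23052395] [0.08777339 0.55133104 1.87105598]
wrist [[285.97868089   0.         251.70645719]
 [  0.         285.97868089 191.74698008]
 [  0.           0.           1.        ]] 0.004993381607530476 [-2.41102171 -1.66964401 -0.20296124] [-0.62446687 -0.0285113   0.38947899]
```

View pics/scene0.png

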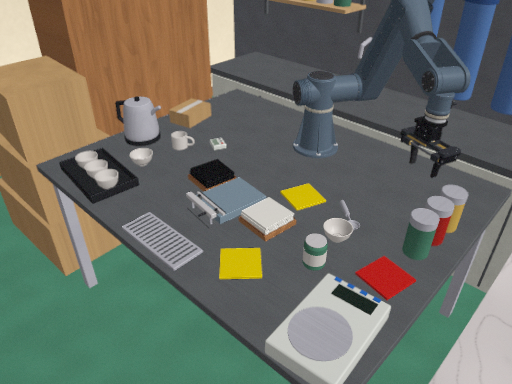

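View pics/top0.png

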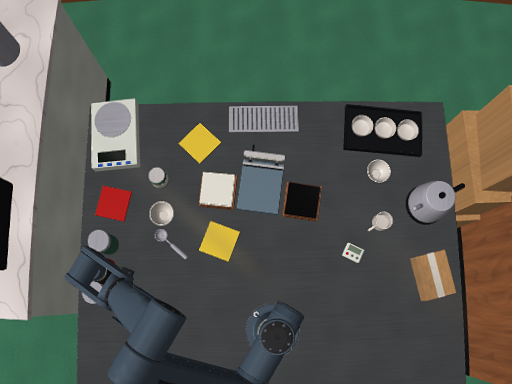

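View pics/wrist0.png

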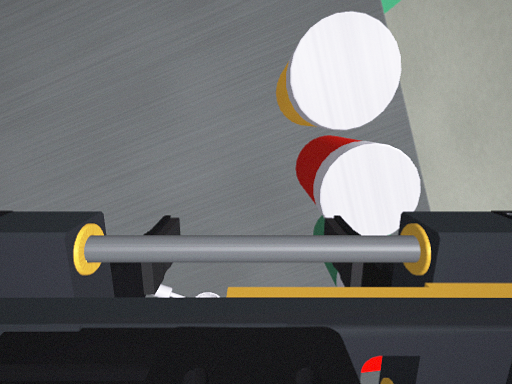

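The top view shows the white stack at (217,190), the stage at (261,187), its fence at (264,158) and the black stack at (302,200). The yellow and red squares at (200,142), (219,241) and (113,203) are the decoys. The arm is at lower left.

```bash
cat > h.py <<'E'
import numpy as np, cv2
from rig import bot
def ray(c,uv):
    """world origin, directions for pixels"""
    uv=np.asarray(uv,float).reshape(-1,1,2); k=np.array([c["k1"],0,0,0,0.])
    n=cv2.undistortPoints(uv,c["mtx"],k)[:,0]
    R=cv2.Rodrigues(np.asarray(c["rvec"],float))[0]; t=np.asarray(c["tvec"],float).ravel()
    d=np.c_[n,np.ones(len(n))]@R
    return -R.T@t, d
def onz(c,uv,z):
    o,d=ray(c,uv); return o+d*((z-o[2])/d[:,2])[:,None]
def proj(c,P):
    p=cv2.projectPoints(np.asarray(P,float).reshape(-1,1,3),np.asarray(c["rvec"],float),np.asarray(c["tvec"],float),c["mtx"],np.array([c["k1"],0,0,0,0.]))[0]
    return p[:,0]
def tri(c1,u1,c2,u2):
    o1,d1=ray(c1,u1);o2,d2=ray(c2,u2);out=[]
    for a,b in zip(d1,d2):
        A=np.c_[a,-b]; s=np.linalg.lstsq(A,o2-o1,rcond=None)[0]
        p,q=o1+s[0]*a,o2+s[1]*b; out.append(np.r_[(p+q)/2,np.linalg.norm(p-q)])
    return np.array(out)
E
python3 - <<'E'
from h import *
c=bot.capture("top"); i=c["img"]
cv2.imwrite("pics/topc.png",cv2.resize(i[140:230,190:330],None,fx=5.5,fy=5.5,interpolation=cv2.INTER_CUBIC))
c2=bot.capture("scene"); i=c2["img"]
cv2.imwrite("pics/scenec.png",cv2.resize(i[150:250,180:310],None,fx=6,fy=6,interpolation=cv2.INTER_CUBIC))
print(onz(c,[[217,190],[261,187],[302,200],[264,158]],0.045))
E
```

```text
[[ 0.56649509  0.21709789  0.045     ]
 [ 0.5767306   0.03646959  0.045     ]
 [ 0.52002637 -0.13016948  0.045     ]
 [ 0.70055518  0.02175301  0.045     ]]
```

View pics/topc.png

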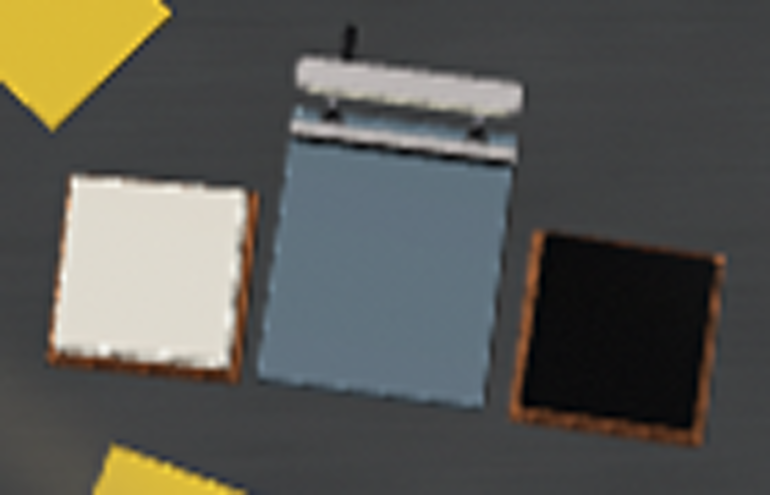

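View pics/scenec.png

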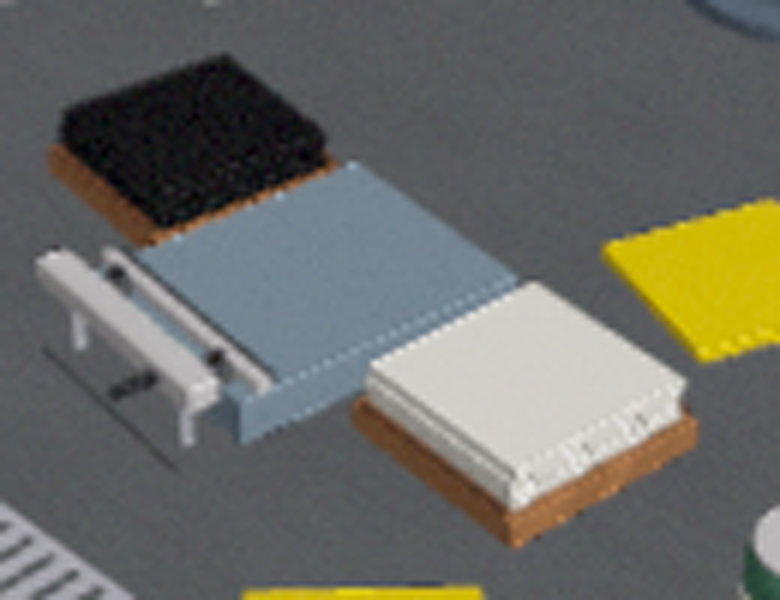

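```bash
cat > meas.py <<'E'
from h import *
def quad(mask):
    mask=cv2.morphologyEx(mask,cv2.MORPH_OPEN,np.ones((3,3),np.uint8))
    cs=cv2.findContours(mask,cv2.RETR_EXTERNAL,cv2.CHAIN_APPROX_NONE)[0]
    k=max(cs,key=cv2.contourArea); return k
E
python3 - <<'E'
from meas import *
for n,(x0,x1,y0,y1) in dict(top=(190,330,150,230),scene=(180,310,150,250)).items():
    c=bot.capture(n); i=c["img"]
    hsv=cv2.cvtColor(i,cv2.COLOR_BGR2HSV)
    w=((hsv[...,2]>170)&(hsv[...,1]<40)).astype(np.uint8)*255
    st=((hsv[...,2]>95)&(hsv[...,1]>45)&(hsv[...,0]>95)&(hsv[...,0]<115)).astype(np.uint8)*255
    roi=np.zeros_like(w); roi[y0:y1,x0:x1]=255
    for nm,m,z in (("white",w,.05),("stage",st,.038)):
        k=quad(m&roi); r=cv2.minAreaRect(k); e=cv2.approxPolyDP(k,4,True)[:,0]
        print(n,nm,cv2.contourArea(k),"poly",e.tolist())
        P=onz(c,e,z); print(np.round(P,4).tolist())
        if n=="top":
            W=onz(c,k[:,0],z)[:,:2].astype(np.float32); rr=cv2.minAreaRect(W*1000); print("rect mm",rr)
E
```

```text
top white 923.5 poly [[203, 172], [200, 202], [229, 206], [233, 175]]
[[0.6424, 0.2749, 0.05], [0.5162, 0.286, 0.05], [0.4981, 0.1678, 0.05], [0.6278, 0.151, 0.05]]
rect mm ((569.6697998046875, 218.2438507080078), (128.85731506347656, 134.20098876953125), 83.60799407958984)
top stage 1689.5 poly [[243, 166], [237, 208], [277, 213], [282, 171]]
[[0.6691, 0.1096, 0.038], [0.4917, 0.1357, 0.038], [0.4688, -0.027, 0.038], [0.6455, -0.0522, 0.038]]
rect mm ((568.6482543945312, 42.2869987487793), (168.2948760986328, 182.46481323242188), 81.63644409179688)
scene white 939.0 poly [[270, 198], [244, 209], [266, 228], [265, 233], [292, 219], [292, 212]]
[[0.5065, 0.171, 0.05], [0.6192, 0.1494, 0.05], [0.6437, 0.276, 0.05], [0.6649, 0.2909, 0.05], [0.5471, 0.3078, 0.05], [0.5166, 0.2828, 0.05]]
scene stage 1258.0 poly [[264, 195], [240, 178], [204, 192], [229, 213], [219, 215], [220, 222]]
[[0.4947, 0.1308, 0.038], [0.4735, -0.0173, 0.038], [0.6359, -0.0464, 0.038], [0.661, 0.1163, 0.038], [0.693, 0.0993, 0.038], [0.7172, 0.1307, 0.038]]
```

```bash
python3 - <<'E'
from h import *
s=bot.read_state(); c=bot.capture("wrist")
o,d=ray(c,[[252,192],[252,0],[0,192],[252,210]]); R=np.array(s["tcp_rot"])
print("cam in tool",R.T@(o-np.array(s["position"]))); print("dirs tool\n",d@R)
E
```

```text
cam in tool [-0.16200734  0.00049381 -0.06662604]
dirs tool
 [[ 0.96996665  0.00120405  0.24323876]
 [ 1.13233338  0.00115329 -0.40666977]
 [ 0.97010327 -0.87661472  0.24333488]
 [ 0.95471111  0.00120858  0.30430241]]
```

```bash
cat >> h.py <<'E'
def rel(target, heading, s=None):
    """shift mm in tool axes and rotvec deg to reach world target with tool down, tool y at heading deg"""
    s=s or bot.read_state(); R=np.array(s["tcp_rot"]); p=np.array(s["position"])
    a=np.radians(heading); y=np.array([np.cos(a),np.sin(a),0]); x=np.array([0,0,-1.]); T=np.c_[x,y,np.cross(x,y)]
    rv=cv2.Rodrigues(R.T@T)[0].ravel()
    print("shift",np.round(R.T@(np.array(target)-p)*1000,1),"turn",np.round(np.degrees(rv),2))
E
python3 - <<'E'
from h import *
rel([0.575,0.08,0.30],-8.3)
E
```

```text
shift [ -77.5 -347.6  510.1] turn [7.769e+01 1.000e-02 2.000e-02]
```

Call:
play_rows([
  [[-10,-22,32],[5,0,0],1],
  [[-20,-44,64],[10,0,0],1],
  [[-30,-66,96],[15,0,0],1],
  [[-40,-88,128],[20,0,0],1],
  [[-50,-110,160],[25,0,0],1],
  [[-60,-132,192],[30,0,0],1],
  [[-70,-154,224],[35,0,0],1],
  [[-78,-176,256],[40,0,0],1],
])

```text
time_s: 1.2
position: [0.3985, 0.3288, 0.3014]
tcp_rot: [[0.001, 0.873, 0.488], [0.001, 0.488, -0.873], [-1.0, 0.001, 0.0]]
force: [1.1, 0.3, -0.6]
opening: 0.998
```

```bash
python3 - <<'E'
from h import *
rel([0.575,0.08,0.30],-8.3)
E
```

```text
shift [  1.4  32.7 303.3] turn [ 3.748e+01 -2.000e-02 -6.000e-02]
```

Call:
play_rows([
  [[0,4,40],[5,0,0],1],
  [[0,8,80],[10,0,0],1],
  [[0,12,120],[15,0,0],1],
  [[0,16,160],[20,0,0],1],
  [[0,20,200],[25,0,0],1],
  [[0,25,240],[30,0,0],1],
  [[0,29,280],[35,0,0],1],
  [[1,33,303],[37.5,0,0],1],
])

```text
time_s: 2.0
position: [0.5769, 0.0794, 0.2997]
tcp_rot: [[0.001, 0.989, -0.146], [-0.001, -0.146, -0.989], [-1.0, 0.002, 0.001]]
force: [0.1, 0.0, 0.4]
opening: 0.999
```

```bash
python3 - <<'E'
from h import *
c=bot.capture("wrist");c=bot.capture("wrist")
cv2.imwrite("pics/w1.png",c["img"]); import pickle; pickle.dump(c,open("w1.pkl","wb"))
s=bot.read_state(); print(s["position"],s["joint_positions"],s["time_s"])
E
```

```text
[0.57719032 0.0793624  0.29925341] [-3.12939390e+00  2.23682246e+01  8.29032968e+01 -4.79477280e-02
  7.46508263e+01  5.24828383e+00] 2.1
```

View pics/w1.png

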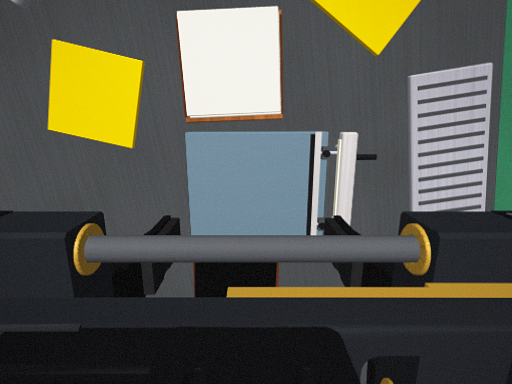

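```bash
python3 - <<'E'
from h import *
i=cv2.imread("pics/w1.png")
cv2.imwrite("pics/w1c.png",cv2.resize(i[0:240,165:365],None,fx=2.5*1,fy=2.5,interpolation=cv2.INTER_CUBIC))
cv2.imwrite("pics/w1d.png",cv2.resize(i[100:136,170:300],None,fx=6,fy=6,interpolation=cv2.INTER_CUBIC))
E
```

```text
(no output)
```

View pics/w1c.png

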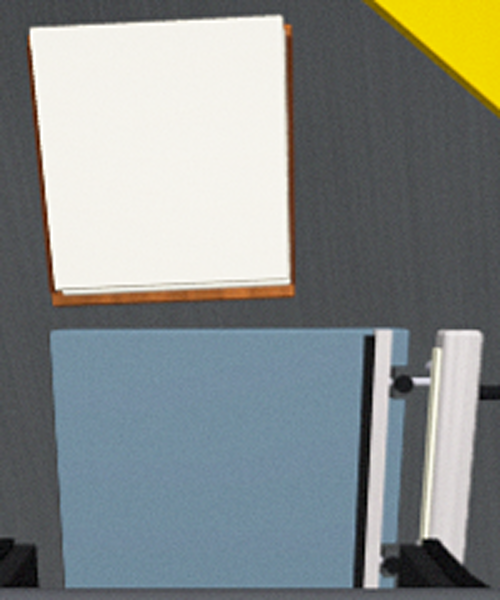

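View pics/w1d.png

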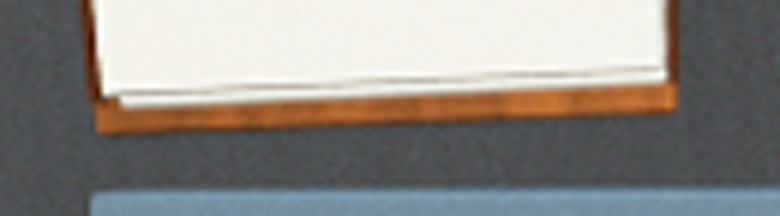

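```bash
cat >> meas.py <<'E'
def edge(img,p0,p1,half=5,n=30,sign=0):
    """subpixel edge points along segment p0-p1, scanning the normal"""
    g=cv2.GaussianBlur(img,(0,0),0.8).astype(np.float32); g=g if g.ndim==2 else g.mean(2)
    p0,p1=np.array(p0,float),np.array(p1,float); t=(p1-p0)/np.linalg.norm(p1-p0); nn=np.array([-t[1],t[0]])
    a=np.linspace(0.08,0.92,n); u=np.arange(-half,half+.01,.1)
    pts=p0+np.outer(a,p1-p0); S=pts[:,None]+u[None,:,None]*nn
    v=cv2.remap(g,S[...,0].astype(np.float32),S[...,1].astype(np.float32),cv2.INTER_CUBIC)
    d=np.gradient(v,axis=1); d=d*sign if sign else abs(d)
    k=d.argmax(1); return np.array([S[i,k[i]] for i in range(n)])
def line(P):
    """robust fit in plane: point, direction, rms"""
    vx,vy,x,y=cv2.fitLine(P[:,:2].astype(np.float32),cv2.DIST_HUBER,0,1e-6,1e-6).ravel()
    d=np.array([vx,vy]); r=(P[:,:2]-[x,y])@[-vy,vx]
    return np.array([x,y]),d,np.median(abs(r))
def meet(l1,l2):
    A=np.c_[l1[1],-l2[1]]; s=np.linalg.solve(A,l2[0]-l1[0]); return l1[0]+s[0]*l1[1]
E
cat > m1.py <<'E'
from meas import *
import pickle
c=pickle.load(open("w1.pkl","rb")); i=c["img"]
hd=lambda l: ((np.degrees(np.arctan2(l[1][1],l[1][0]))+90)%180)-90
E={}
def do(n,p0,p1,z,half=4,ch=None,sign=0):
    e=edge(i if ch is None else i[...,ch],p0,p1,half,sign=sign); l=line(onz(c,e,z)); E[n]=l; print(n,"px",e[[0,-1]].round(1).tolist(),"pt",l[0].round(4),"head",round(hd(l),2),"rms",l[2].round(4)); return e
# white top tile, z=.05
do("t+y",(178,12),(278,7),.05,ch=0)
do("t-x",(178,12),(187,116),.05,ch=0)
do("t+x",(278,7),(281,112),.05,3,ch=0)
do("s+y",(186,132),(327,132),.038)
do("s-x",(186,133),(191,230),.038)
do("f",(311,136),(307,230),.047,3)
do("t-y",(190,116),(280,111.7),.05,2,ch=0)
P=[meet(E["t+y"],E["t-x"]),meet(E["t+y"],E["t+x"]),meet(E["t-y"],E["t+x"]),meet(E["t-y"],E["t-x"])]
P=np.array(P);print("tile corners",P.round(4).tolist(),"sides",np.linalg.norm(P-np.roll(P,-1,0),axis=1)); print("centre",P.mean(0))
S=meet(E["s+y"],E["s-x"]); print("stage corner",S)
E
python3 m1.py
```

```text
t+y px [[185.9, 10.2], [269.9, 6.0]] pt [0.5797 0.2838] head -5.79 rms 0.0002
t-x px [[176.9, 20.5], [186.0, 107.7]] pt [0.5075 0.2271] head 84.1 rms 0.0002
t+x px [[279.1, 15.4], [280.1, 103.6]] pt [0.6379 0.2206] head 83.81 rms 0.0002
s+y px [[197.3, 131.2], [315.7, 131.0]] pt [0.5768 0.1286] head -8.41 rms 0.0001
s-x px [[185.0, 140.8], [189.8, 222.3]] pt [0.48  0.067] head 81.8 rms 0.0003
f px [[310.0, 143.5], [310.0, 222.6]] pt [0.6621 0.0267] head 82.16 rms 0.0003
t-y px [[197.3, 117.0], [272.9, 114.0]] pt [0.5762 0.1512] head -5.89 rms 0.0001
tile corners [[0.5141000151634216, 0.2903999984264374], [0.64410001039505, 0.27720001339912415], [0.629800021648407, 0.14569999277591705], [0.5005000233650208, 0.1589999943971634]] sides [0.13065195 0.13236217 0.12999889 0.13213116]
centre [0.5721072  0.21808007]
stage corner [0.49075863 0.1413745 ]
```

```bash
python3 - <<'E'
from h import *
rel([0.5826,0.3186,0.25],-5.8)
E
```

```text
shift [  49.   -29.5 -237.5] turn [-2.57  0.04 -0.08]
```

Call:
play_rows([
  [[8,-5,-40],[-0.5,0,0],0.75],
  [[16,-10,-80],[-1,0,0],0.75],
  [[25,-15,-120],[-1.5,0,0],0.75],
  [[33,-20,-160],[-2,0,0],0.75],
  [[41,-25,-200],[-2.5,0,0],0.75],
  [[49,-29.5,-237.5],[-2.6,0,0],0.75],
  [[49,-29.5,-237.5],[-2.6,0,0],0.75],
])

```text
time_s: 2.8
position: [0.5767, 0.327, 0.249]
tcp_rot: [[-0.003, 0.996, -0.089], [0.002, -0.089, -0.996], [-1.0, -0.003, -0.001]]
force: [-0.2, -0.7, -0.5]
opening: 0.751
```

```bash
python3 - <<'E'
from h import *
c=bot.capture("wrist");c=bot.capture("wrist")
cv2.imwrite("pics/w2.png",c["img"]); import pickle; pickle.dump(c,open("w2.pkl","wb"))
s=bot.read_state(); print(s["position"],s["force"],s["moment"],s["opening"],s["time_s"])
E
```

```text
[0.5778422  0.32288062 0.25008416] [ 0.71588118  0.19879153 -0.13725436] [-0.14337275  0.07650336 -0.01177804] 0.7491269103088881 2.9
```

View pics/w2.png

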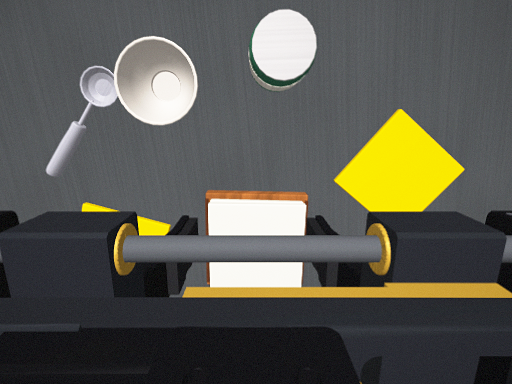

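```bash
python3 - <<'E'
from h import *
i=cv2.imread("pics/w2.png")
cv2.imwrite("pics/w2c.png",cv2.resize(i[185:225,195:320],None,fx=6,fy=6,interpolation=cv2.INTER_CUBIC))
print(i[190:215,260])
import pickle
c=pickle.load(open("w2.pkl","rb"))
print(proj(c,[[.5791,.2838,.05],[.5791,.2838,.04],[.5791,.2838,.02]]))
s=bot.read_state(); print(s["position"],s["tcp_rot"])
E
```

```text
[[ 95  90  92]
 [ 74 106 154]
 [ 54 102 171]
 [ 52  98 166]
 [ 62 126 207]
 [ 60 120 199]
 [ 59 116 193]
 [ 58 113 195]
 [ 52 113 191]
 [ 91 140 205]
 [223 236 240]
 [254 255 255]
 [248 251 252]
 [237 243 245]
 [248 252 252]
 [250 253 253]
 [247 251 252]
 [245 250 251]
 [247 250 251]
 [246 250 251]
 [246 250 251]
 [245 250 251]
 [245 249 251]
 [246 250 251]
 [246 250 251]]
[[256.76178034 203.83539952]
 [256.65578487 201.73107675]
 [256.45900401 197.82426895]]
[0.5778422  0.32288062 0.25008416] [[-1.49812271e-03  9.95700462e-01 -9.26193555e-02]
 [-8.52703647e-04 -9.26206977e-02 -9.95701099e-01]
 [-9.99998514e-01 -1.41270557e-03  9.87794586e-04]]
```

View pics/w2c.png

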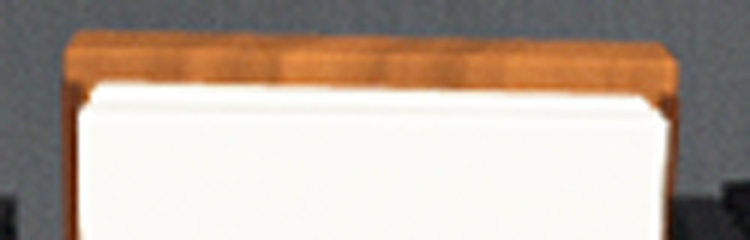

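```bash
python3 - <<'E'
from h import *
import pickle
a=pickle.load(open("w1.pkl","rb"));b=pickle.load(open("w2.pkl","rb"))
u1=proj(a,[[.5141,.2904,.05],[.6441,.2772,.05]])
print(u1,proj(b,[[.5141,.2904,.05],[.6441,.2772,.05]]))
print(tri(a,u1,b,[[208.2,203.7],[306.5,204.7]]))
rel([0.5826,0.3186,0.12],-5.8)
E
```

```text
[[176.28102008  10.69773025]
 [278.7273134    5.35632294]] [[207.1588708  203.29428647]
 [306.37229484 204.38021089]]
[[5.14934542e-01 2.89985924e-01 5.10216752e-02 1.28201703e-03]
 [6.44064027e-01 2.76972665e-01 5.07185208e-02 1.23480827e-04]]
shift [130.1   5.3   3.7] turn [0.49 0.06 0.08]
```

Call:
play_rows([
  [[40,2,2],[0.3,0,0],0.75],
  [[80,4,3],[0.5,0,0],0.75],
  [[120,4,4],[0.5,0,0],0.75],
  [[150,4,4],[0.5,0,0],0.75],
  [[180,4,4],[0.5,0,0],0.75],
  [[180,4,4],[0.5,0,0],0.75],
])

```text
time_s: 3.5
position: [0.5797, 0.3146, 0.0667]
tcp_rot: [[-0.009, 0.994, -0.106], [-0.003, -0.106, -0.994], [-1.0, -0.009, 0.004]]
force: [-0.6, 0.4, 0.4]
opening: 0.752
```

```bash
cat > st.py <<'E'
from h import *
import sys
n=int(sys.argv[1]) if len(sys.argv)>1 else 4
L=[]
for k in range(n):
    c=bot.capture("wrist"); s=bot.read_state(); L.append(np.r_[s["position"],s["force"],s["moment"]])
L=np.array(L); print(L[:,:6].round(4)); print("mean",L.mean(0).round(4)); 
R=np.array(s["tcp_rot"]); print("heading",np.degrees(np.arctan2(R[1,1],R[0,1])),"x axis",R[:,0].round(4),s["opening"],s["time_s"])
cv2.imwrite("pics/last.png",c["img"])
E
python3 st.py
```

```text
[[ 0.5815  0.3155  0.0692  0.3692  0.2701  0.3587]
 [ 0.5832  0.3163  0.0711  0.4658 -0.0067  0.5065]
 [ 0.5842  0.3169  0.0723  0.5775  0.5326 -0.453 ]
 [ 0.5847  0.3172  0.0729 -0.2043 -0.2175 -0.6362]]
mean [ 0.5834  0.3165  0.0714  0.302   0.1446 -0.056  -0.081   0.033   0.004 ]
heading -6.049697171531055 x axis [ 0.0038  0.0013 -1.    ] 0.7502383039126863 3.7
```

Call:
play_rows([
  [[7,0,0],[0,0,0],0.75],
  [[14,0,0],[0,0,0],0.75],
  [[20,0,0],[0,0,0],0.75],
  [[26,0,0],[0,0,0],0.75],
  [[29,0,0],[0,0,0],0.75],
  [[29,0,0],[0,0,0],0.75],
  [[29,0,0],[0,0,0],0.75],
])

```text
time_s: 4.4
position: [0.583, 0.3172, 0.0414]
tcp_rot: [[-0.0, 0.994, -0.105], [-0.0, -0.105, -0.994], [-1.0, -0.0, 0.0]]
force: [-0.3, -0.6, 0.0]
opening: 0.747
```

```bash
python3 st.py 3
```

```text
[[ 0.5832  0.3173  0.0416  0.0671  0.0264 -0.4575]
 [ 0.5832  0.3173  0.0417 -0.0166 -0.44    0.1409]
 [ 0.5832  0.3173  0.0418 -0.144  -0.1846 -0.095 ]]
mean [ 0.5832  0.3173  0.0417 -0.0311 -0.1994 -0.1372 -0.0824  0.0559 -0.0009]
heading -6.013241513754711 x axis [ 6.e-04  2.e-04 -1.e+00] 0.7523794506466426 4.55
```

Call:
play_rows([
  [[-3,0,2],[0,0,0],0.75],
  [[-3,0,5],[0,0,0],0.75],
  [[-3,0,8],[0,0,0],0.75],
  [[-3,0,11],[0,0,0],0.75],
  [[-3,0,14],[0,0,0],0.75],
  [[-3,0,16],[0,0,0],0.75],
  [[-3,0,17],[0,0,0],0.75],
  [[-3,0,18],[0,0,0],0.75],
])

```text
time_s: 5.35
position: [0.5811, 0.2992, 0.0445]
tcp_rot: [[-0.0, 0.994, -0.105], [0.0, -0.105, -0.994], [-1.0, -0.0, -0.0]]
force: [0.5, 0.2, 0.3]
opening: 0.751
```

```bash
python3 st.py 3
```

```text
[[ 0.5811  0.2991  0.0445 -0.8334 -0.5924  0.4675]
 [ 0.5811  0.2992  0.0445 -0.3114 -0.0494 -0.3996]
 [ 0.5812  0.2993  0.0445  0.1985  0.848  -0.1807]]
mean [ 0.5811  0.2992  0.0445 -0.3154  0.0687 -0.0376 -0.103   0.0866  0.0067]
heading -6.016053837243699 x axis [ 1.e-04  0.e+00 -1.e+00] 0.7524297873118432 5.5
```

Clear of contact yet, as expected. Now feel for it.

Call:
play_rows([
  [[0,0,2],[0,0,0],0.75],
  [[0,0,4],[0,0,0],0.75],
  [[0,0,6],[0,0,0],0.75],
  [[0,0,8],[0,0,0],0.75],
  [[0,0,10],[0,0,0],0.75],
  [[0,0,12],[0,0,0],0.75],
])

```text
time_s: 6.1
position: [0.5799, 0.2873, 0.0446]
tcp_rot: [[0.0, 0.994, -0.105], [0.0, -0.105, -0.994], [-1.0, 0.0, -0.0]]
force: [0.5, 1.8, -0.9]
opening: 0.751
```

```bash
python3 - <<'E'
from h import *
s=bot.read_state(); print(s["position"],s["force"],s["moment"])
c=bot.capture("top"); cv2.imwrite("pics/t2.png",cv2.resize(c["img"][130:240,170:340],None,fx=4.5,fy=4.5,interpolation=cv2.INTER_CUBIC))
c=bot.capture("wrist"); cv2.imwrite("pics/w3.png",c["img"])
for k in range(3):
  c=bot.capture("top");s=bot.read_state(); print(s["position"],s["force"],s["moment"])
E
```

```text
[0.57987417 0.28734902 0.04456558] [ 0.52982128  1.77484286 -0.90641431] [ 0.13642808  0.02219729 -0.01290023]
[0.57983265 0.28700839 0.04457374] [ 0.06343946 -0.06625596  0.48580162] [-0.0536812   0.13482141 -0.02870365]
[0.57981376 0.2870301  0.044581  ] [-0.33519604  0.4309201  -0.00121406] [-0.09977473  0.03621682 -0.0209552 ]
[0.57982159 0.28710761 0.04457154] [-0.0202018   1.20895589  0.12270458] [-0.07313419  0.07840861  0.06034213]
```

View pics/t2.png

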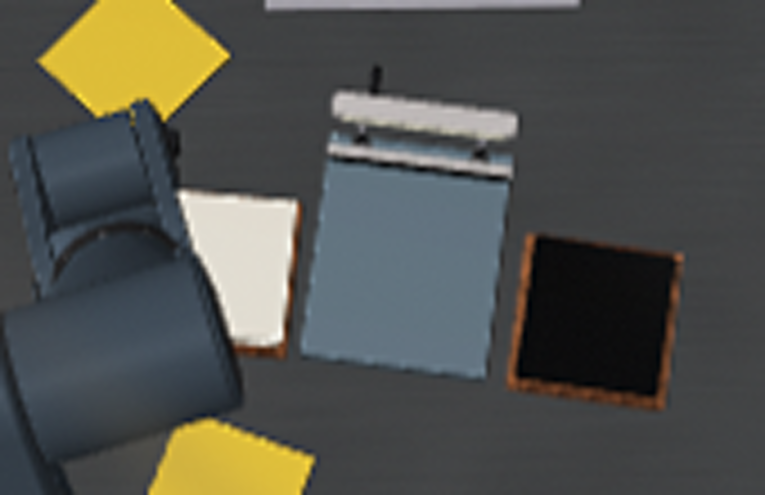

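View pics/w3.png

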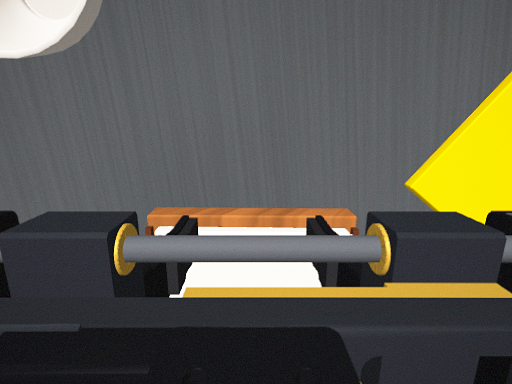

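Call:
play_rows([
  [[0,0,3],[0,0,0],0.75],
  [[0,0,7],[0,0,0],0.75],
  [[0,0,11],[0,0,0],0.75],
  [[0,0,15],[0,0,0],0.75],
  [[0,0,19],[0,0,0],0.75],
  [[0,0,23],[0,0,0],0.75],
  [[0,0,27],[0,0,0],0.75],
  [[0,0,31],[0,0,0],0.75],
])

```text
time_s: 7.15
position: [0.5766, 0.2562, 0.0446]
tcp_rot: [[0.0, 0.994, -0.105], [0.0, -0.105, -0.994], [-1.0, 0.0, -0.0]]
force: [-0.1, 2.6, 0.0]
opening: 0.751
```

```bash
cat > t.py <<'E'
from h import *
import sys
s=bot.read_state(); print(s["position"].round(4) if hasattr(s["position"],"round") else s["position"],np.round(s["force"],2),s["time_s"])
R=np.array(s["tcp_rot"]); print("heading",np.degrees(np.arctan2(R[1,1],R[0,1])))
c=bot.capture("top"); cv2.imwrite("pics/%s.png"%sys.argv[1],cv2.resize(c["img"][130:240,170:340],None,fx=4.5,fy=4.5,interpolation=cv2.INTER_CUBIC))
s=bot.read_state(); print(np.round(s["position"],4),np.round(s["force"],2))
E
python3 t.py t3
```

```text
[0.5766 0.2562 0.0446] [-0.11  2.56  0.01] 7.15
heading -6.019257465636795
[0.5765 0.2555 0.0445] [ 0.84 -0.03 -0.45]
```

View pics/t3.png

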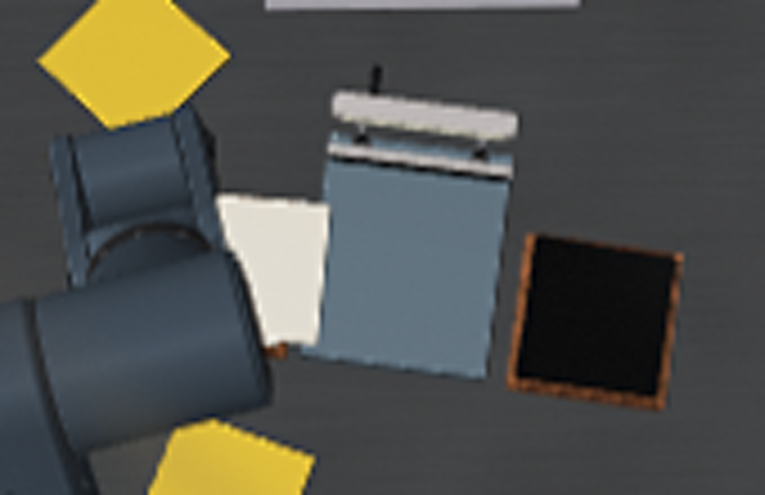

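Call:
play_rows([
  [[0,0,4],[0,0,0],0.75],
  [[0,0,9],[0.1,0,0],0.75],
  [[0,-0.5,14],[0.2,0,0],0.75],
  [[0,-0.5,19],[0.3,0,0],0.75],
  [[0,-1,24],[0.4,0,0],0.75],
  [[0,-1,29],[0.6,0,0],0.75],
  [[0,-1,34],[0.8,0,0],0.75],
  [[0,-1.5,39],[1,0,0],0.75],
])

```text
time_s: 8.0
position: [0.5712, 0.2175, 0.0447]
tcp_rot: [[0.001, 0.992, -0.122], [0.0, -0.122, -0.992], [-1.0, 0.001, -0.0]]
force: [0.8, 1.7, 0.6]
opening: 0.751
```

```bash
python3 t.py t4; python3 -c "
from h import *
rel([.5582,.1209,.0445],-8.3)"
```

```text
[0.5712 0.2175 0.0447] [0.85 1.74 0.62] 8.0
heading -7.034979840550474
[0.5708 0.2166 0.0446] [-0.55 -0.3  -0.16]
shift [ 0.2 -0.7 96.6] turn [1.25 0.05 0.02]
```

View pics/t4.png

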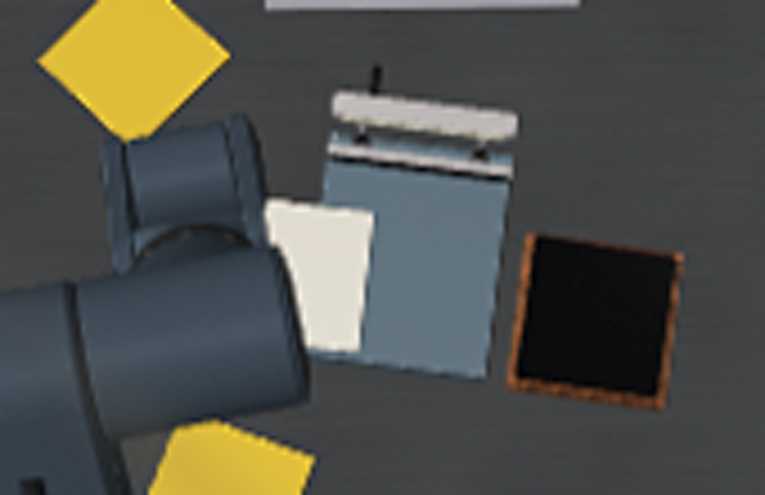

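Call:
play_rows([
  [[0,0,5],[0.2,0,0],0.75],
  [[0,0,10],[0.4,0,0],0.75],
  [[0,0,15],[0.6,0,0],0.75],
  [[0,0,20],[0.8,0,0],0.75],
  [[0,0,25],[1,0,0],0.75],
  [[0,0,30],[1.2,0,0],0.75],
  [[0,-0.5,35],[1.3,0,0],0.75],
  [[0,-0.5,40],[1.3,0,0],0.75],
])

```text
time_s: 8.85
position: [0.5655, 0.1779, 0.0445]
tcp_rot: [[-0.0, 0.989, -0.145], [-0.0, -0.145, -0.989], [-1.0, -0.0, 0.0]]
force: [-0.1, 1.0, 0.0]
opening: 0.752
```

Call:
play_rows([
  [[0,0,5],[0,0,0],0.75],
  [[0,0,10],[0,0,0],0.75],
  [[0,0,15],[0,0,0],0.75],
  [[0,0,20],[0,0,0],0.75],
  [[0,0,25],[0,0,0],0.75],
  [[0,0,30],[0,0,0],0.75],
  [[0,0,34],[0,0,0],0.75],
  [[0,0,38],[0,0,0],0.75],
])

```text
time_s: 9.65
position: [0.5601, 0.1403, 0.0446]
tcp_rot: [[0.0, 0.989, -0.145], [0.0, -0.145, -0.989], [-1.0, 0.0, -0.0]]
force: [-0.3, 1.3, -0.5]
opening: 0.748
```

```bash
python3 t.py t5; python3 -c "
from h import *
rel([.5582,.1209,.0445],-8.3)"
```

```text
[0.5601 0.1403 0.0446] [-0.26  1.33 -0.53] 9.65
heading -8.319624434183126
[0.56   0.1397 0.0445] [-0.52 -0.49 -0.46]
shift [ 0.1  1.  18.9] turn [-0.02  0.03  0.02]
```

View pics/t5.png

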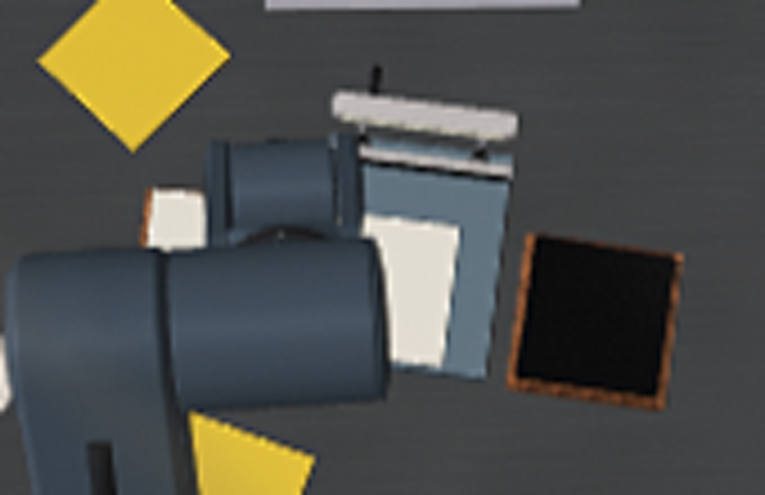

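Call:
play_rows([
  [[0,0,4],[0,0,0],0.75],
  [[0.5,0,8],[0,0,0],0.75],
  [[1,0,11],[0,0,0],0.75],
  [[1.5,0,14],[0,0,0],0.75],
  [[1.5,0,17],[0,0,0],0.75],
  [[1.5,0,18.5],[0,0,0],0.75],
  [[1.5,0,18.5],[0,0,0],0.75],
])

```text
time_s: 10.4
position: [0.5573, 0.1219, 0.043]
tcp_rot: [[-0.0, 0.989, -0.145], [-0.0, -0.145, -0.989], [-1.0, -0.0, 0.0]]
force: [0.3, -0.7, -1.1]
opening: 0.75
```

```bash
python3 t.py t6
```

```text
[0.5573 0.1219 0.043 ] [ 0.32 -0.72 -1.09] 10.4
heading -8.312137872713656
[0.5573 0.122  0.043 ] [-0.31  0.64 -0.85]
```

View pics/t6.png

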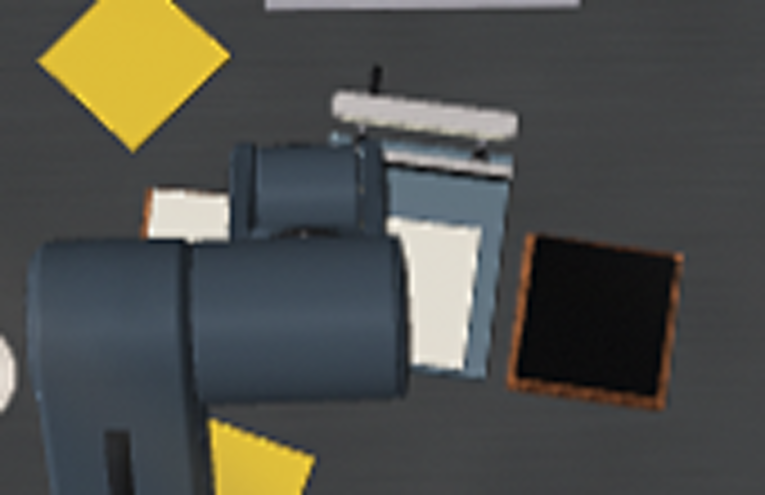

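Call:
play_rows([
  [[0,0,-3],[0,0,0],0.75],
  [[0,0,-8],[0,0,0],0.75],
  [[-10,0,-12],[0,0,0],0.75],
  [[-40,0,-12],[0,0,0],0.75],
  [[-80,0,-12],[0,0,0],0.75],
  [[-120,0,-12],[0,0,0],0.75],
  [[-160,0,-12],[0,0,0],0.75],
  [[-200,0,-12],[0,0,0],0.75],
])

```text
time_s: 11.25
position: [0.5588, 0.1347, 0.2455]
tcp_rot: [[0.001, 0.99, -0.144], [-0.0, -0.144, -0.99], [-1.0, 0.001, -0.0]]
force: [0.2, 0.0, -0.2]
opening: 0.751
```

```bash
python3 -c "
from h import *
rel([.4538,.0609,.29],-98.3)"
```

```text
shift [-44.5 -93.3  88.2] turn [ 9.002e+01 -3.000e-02 -3.000e-02]
```

Call:
play_rows([
  [[-6,-11,11],[8,0,0],0.75],
  [[-12,-22,22],[16,0,0],0.75],
  [[-18,-33,33],[24,0,0],0.75],
  [[-24,-44,44],[32,0,0],0.75],
  [[-30,-55,55],[40,0,0],0.75],
  [[-36,-66,66],[48,0,0],0.75],
  [[-42,-80,77],[56,0,0],0.75],
  [[-45,-93,88],[64,0,0],0.75],
])

```text
time_s: 12.05
position: [0.4538, 0.0607, 0.2892]
tcp_rot: [[0.001, 0.299, -0.954], [-0.0, -0.954, -0.299], [-1.0, 0.001, -0.001]]
force: [-0.2, -0.7, 0.3]
opening: 0.753
```

Call:
play_rows([
  [[0,0,0],[8,0,0],0.75],
  [[0,0,0],[16,0,0],0.75],
  [[0,0,0],[22,0,0],0.75],
  [[0,0,0],[26,0,0],0.75],
  [[0,0,0],[26,0,0],0.75],
  [[0,0,0],[26,0,0],0.75],
])

```text
time_s: 12.65
position: [0.4543, 0.0609, 0.2885]
tcp_rot: [[0.001, -0.143, -0.99], [-0.0, -0.99, 0.143], [-1.0, 0.0, -0.001]]
force: [0.6, 0.2, -0.1]
opening: 0.751
```

```bash
python3 st.py 3; python3 - <<'E'
from h import *
c=bot.capture("wrist"); import pickle; pickle.dump(c,open("w4.pkl","wb")); cv2.imwrite("pics/w4.png",c["img"])
c=bot.capture("top"); cv2.imwrite("pics/t7.png",cv2.resize(c["img"][130:240,170:340],None,fx=4.5,fy=4.5,interpolation=cv2.INTER_CUBIC))
E
```

```text
[[ 0.4543  0.0608  0.2884  0.2131  0.1564  0.0124]
 [ 0.4544  0.0608  0.2883  0.043  -0.813   0.0324]
 [ 0.4544  0.0607  0.2882  0.1277  0.4429 -0.239 ]]
mean [ 0.4544  0.0608  0.2883  0.1279 -0.0712 -0.0648 -0.0212  0.1292 -0.0118]
heading -98.25537913003812 x axis [ 2.e-04 -1.e-04 -1.e+00] 0.7468575338291004 12.8
```

View pics/w4.png

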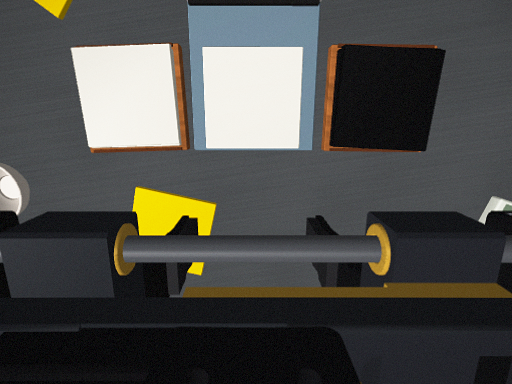

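View pics/t7.png

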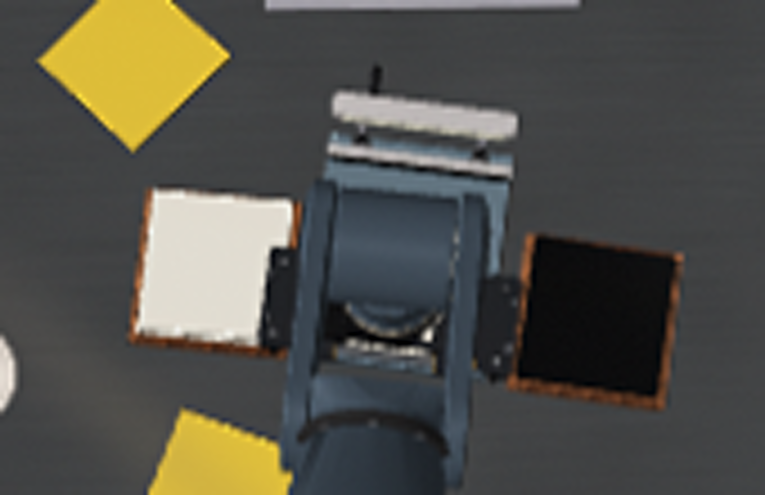

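```bash
python3 - <<'E'
from meas import *
import pickle
c=pickle.load(open("w4.pkl","rb")); i=c["img"]
hd=lambda l: ((np.degrees(np.arctan2(l[1][1],l[1][0]))+90)%180)-90
E={}
def do(n,p0,p1,z,half=4,ch=2):
    e=edge(i[...,ch],p0,p1,half); l=line(onz(c,e,z)); E[n]=l; print(n,e[[0,-1]].round(1).tolist(),l[0].round(4),"head",round(hd(l),2),"rms",l[2].round(5))
do("t+x",(203,47),(302,47),.048)
do("t-x",(205,148),(301,149),.048,2.5)
do("t+y",(203,47),(205,148),.048)
do("t-y",(302,47),(301,148),.048)
do("s+y",(188,12),(194,148),.038,4)
do("s-y",(320,12),(313,148),.038,4)
do("f",(195,4.5),(318,4.5),.047,3)
P=np.array([meet(E[a],E[b]) for a,b in (("t+x","t+y"),("t+x","t-y"),("t-x","t-y"),("t-x","t+y"))])
print("sides",np.linalg.norm(P-np.roll(P,-1,0),axis=1).round(4)); T=P.mean(0); print("tile centre",T)
h=np.radians((hd(E["s+y"])+hd(E["s-y"]))/2); ex=np.array([np.cos(h),np.sin(h)]); ey=np.array([-ex[1],ex[0]])
print("stage head",np.degrees(h), "widths",(E["s+y"][0]-E["s-y"][0])@ey)
mid=(E["s+y"][0]@ey+E["s-y"][0]@ey)/2
print("tile y in stage",T@ey-mid,"gap to fence",E["f"][0]@ex-T@ex-.065)
rear=(P[2]+P[3])/2; print("rear mid",rear)
print("mid of stage line at rear x", rear+ey*(mid-rear@ey))
E
```

```text
t+x [[210.9, 46.2], [294.1, 46.2]] [0.61   0.0382] head 81.75 rms 1e-05
t-x [[212.7, 148.0], [293.3, 148.0]] [0.4796 0.043 ] head 81.71 rms 5e-05
t+y [[202.1, 55.1], [205.1, 139.9]] [0.5566 0.1114] head -8.44 rms 0.00026
t-y [[302.0, 55.1], [299.0, 139.9]] [ 0.5287 -0.0152] head -8.08 rms 0.0003
s+y [[188.0, 22.9], [193.9, 137.1]] [0.5817 0.1264] head -8.35 rms 0.00022
s-y [[318.0, 22.8], [311.9, 137.0]] [ 0.5622 -0.0406] head -8.41 rms 0.00023
f [[204.8, 5.2], [308.2, 5.8]] [0.6566 0.0333] head 81.74 rms 1e-05
sides [0.1289 0.1298 0.1298 0.1297]
tile centre [0.5458578  0.04765472]
stage head -8.380908 widths 0.16802657
tile y in stage 0.0008742213 gap to fence 0.046694875
rear mid [0.48166394 0.05697499]
mid of stage line at rear x [0.4815563  0.05624439]
```

Call:
play_rows([
  [[40,0,0],[0,0,0],0.75],
  [[80,0,0],[0,0,0],0.75],
  [[120,0,0],[0,0,0],0.75],
  [[160,0,0],[0,0,0],0.75],
  [[190,0,0],[0,0,0],0.75],
  [[210,0,0],[0,0,0],0.75],
  [[220,0,0],[0,0,0],0.75],
  [[225,0,0],[0,0,0],0.75],
])

```text
time_s: 13.7
position: [0.4544, 0.0606, 0.0623]
tcp_rot: [[-0.001, -0.144, -0.99], [0.0, -0.99, 0.144], [-1.0, 0.0, 0.001]]
force: [-0.5, 0.4, -0.8]
opening: 0.748
```

```bash
python3 st.py 2;python3 -c "
from h import *
rel([.452,.0614,.043],-98.3)"
```

```text
[[ 0.4545  0.0606  0.0623  0.1049  0.1085  0.1596]
 [ 0.4548  0.0606  0.063  -0.6923  0.4376  0.9162]]
mean [ 0.4546  0.0606  0.0627 -0.2937  0.273   0.5379 -0.0516  0.1973 -0.0295]
heading -98.30812362585952 x axis [ 1.e-04 -0.e+00 -1.e+00] 0.749384453066002 13.8
shift [20.  -0.4  2.9] turn [-0.01 -0.01 -0.  ]
```

Call:
play_rows([
  [[7,0,0],[0,0,0],0.75],
  [[14,0,0],[0,0,0],0.75],
  [[18,0,0],[0,0,0],0.75],
  [[20,0,0],[0,0,0],0.75],
  [[20,0,-3],[0,0,0],0.75],
  [[20,0,-6],[0,0,0],0.75],
  [[20,0,-9],[0,0,0],0.75],
  [[20,0,-11],[0,0,0],0.75],
])

```text
time_s: 14.6
position: [0.4661, 0.0589, 0.0432]
tcp_rot: [[0.001, -0.145, -0.989], [-0.0, -0.989, 0.145], [-1.0, -0.0, -0.001]]
force: [-0.1, 0.1, 0.8]
opening: 0.753
```

```bash
python3 st.py 3
```

```text
[[ 0.4664  0.0588  0.0432  0.4014  0.3501 -0.2844]
 [ 0.466   0.0589  0.0432 -1.1198  0.2917 -0.267 ]
 [ 0.4656  0.059   0.0431 -0.281   0.2779 -0.3536]]
mean [ 0.466   0.0589  0.0432 -0.3331  0.3066 -0.3017 -0.0535  0.1595  0.0047]
heading -98.31632043280922 x axis [ 4.e-04 -1.e-04 -1.e+00] 0.750095859317775 14.75
```

Call:
play_rows([
  [[0,0,-3],[0,0,0],0.75],
  [[0,0,-6],[0,0,0],0.75],
  [[0,0,-9],[0,0,0],0.75],
  [[0,0,-12],[0,0,0],0.75],
  [[0,0,-15],[0,0,0],0.75],
  [[0,0,-18],[0,0,0],0.75],
  [[0,0,-21],[0,0,0],0.75],
  [[0,0,-24],[0,0,0],0.75],
])

```text
time_s: 15.55
position: [0.4894, 0.0555, 0.043]
tcp_rot: [[-0.0, -0.145, -0.989], [0.0, -0.989, 0.145], [-1.0, -0.0, 0.0]]
force: [-1.5, 0.4, 0.0]
opening: 0.753
```

Call:
play_rows([
  [[0,0,-3],[0,0,0],0.75],
  [[0,0,-6],[0,0,0],0.75],
  [[0,0,-9],[0,0,0],0.75],
  [[0,0,-12],[0,0,0],0.75],
  [[0,0,-15],[0,0,0],0.75],
  [[0,0,-17],[0,0,0],0.75],
  [[0,0,-19],[0,0,0],0.75],
  [[0,0,-20],[0,0,0],0.75],
])

```text
time_s: 16.35
position: [0.5091, 0.0526, 0.0431]
tcp_rot: [[0.0, -0.145, -0.989], [-0.0, -0.989, 0.145], [-1.0, 0.0, -0.0]]
force: [-1.5, 0.5, -0.9]
opening: 0.749
```

```bash
python3 st.py 4; python3 - <<'E'
from h import *
c=bot.capture("wrist"); import pickle; pickle.dump(c,open("w5.pkl","wb")); cv2.imwrite("pics/w5.png",c["img"])
E
```

```text
[[ 0.5093  0.0526  0.0431 -0.2149 -0.3298 -0.5329]
 [ 0.5093  0.0526  0.0431 -0.621   0.0095  0.3344]
 [ 0.5092  0.0526  0.0431 -1.309   0.6062 -0.3344]
 [ 0.5093  0.0526  0.0431 -0.5062 -0.0586  0.0339]]
mean [ 0.5093  0.0526  0.0431 -0.6628  0.0568 -0.1248 -0.0022  0.2631 -0.0071]
heading -98.31780168005729 x axis [ 9.e-04 -1.e-04 -1.e+00] 0.7453462920108272 16.55
```

View pics/w5.png

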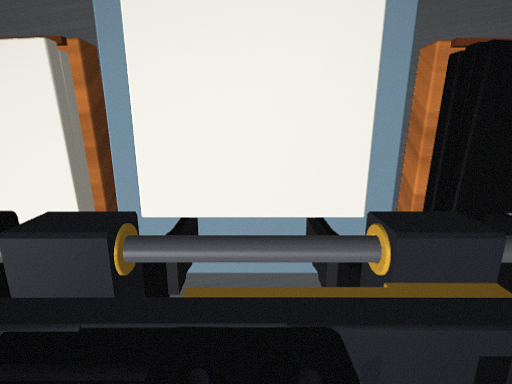

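Call:
play_rows([
  [[0,0,-1],[0,0,0],0.75],
  [[0,0,-2],[0,0,0],0.75],
  [[0,0,-3],[0,0,0],0.75],
  [[0,0,-4],[0,0,0],0.75],
  [[0,0,-5],[0,0,0],0.75],
  [[0,0,-6],[0,0,0],0.75],
  [[0,0,-6],[0,0,0],0.75],
])

```text
time_s: 17.3
position: [0.5152, 0.0518, 0.0431]
tcp_rot: [[0.001, -0.145, -0.989], [-0.0, -0.989, 0.145], [-1.0, -0.0, -0.001]]
force: [-1.7, -0.3, 0.6]
opening: 0.752
```

```bash
python3 st.py 4; python3 - <<'E'
from h import *
c=bot.capture("wrist")
i=c["img"]; print(i[185:225,250,0].tolist())
e=onz(c,[[150,216],[355,216]],.048); print(e)
E
```

```text
[[ 0.5152  0.0517  0.0431 -1.2924  0.6615  1.7782]
 [ 0.5152  0.0517  0.0431  0.0133  0.7006  0.3715]
 [ 0.5152  0.0517  0.0431 -0.3817 -0.3514  0.6266]
 [ 0.5152  0.0517  0.0431 -1.2398  0.8381  0.298 ]]
mean [ 0.5152  0.0517  0.0431 -0.7251  0.4622  0.7686  0.0325  0.3286  0.0148]
heading -98.31029715895654 x axis [ 8.e-04 -1.e-04 -1.e+00] 0.749302392094506 17.5
[237, 236, 236, 235, 236, 236, 237, 237, 237, 236, 235, 236, 236, 237, 235, 237, 237, 236, 237, 236, 236, 236, 236, 236, 237, 235, 237, 237, 236, 236, 238, 234, 192, 161, 155, 164, 155, 161, 161, 159]
[[ 0.53525169  0.10889347  0.048     ]
 [ 0.51813491 -0.00839993  0.048     ]]
```

Call:
play_rows([
  [[0,0,-0.5],[0,0,0],0.75],
  [[0,0,-1],[0,0,0],0.75],
  [[0,0,-1.5],[0,0,0],0.75],
  [[0,0,-2],[0,0,0],0.75],
  [[0,0,-2],[0,0,0],0.75],
])

```text
time_s: 18.05
position: [0.5169, 0.0515, 0.043]
tcp_rot: [[0.0, -0.145, -0.989], [-0.0, -0.989, 0.145], [-1.0, 0.0, -0.0]]
force: [-2.0, -0.1, 1.2]
opening: 0.75
```

```bash
python3 st.py 4
```

```text
[[ 0.5169  0.0515  0.043  -1.6984  0.0627  0.3268]
 [ 0.5169  0.0515  0.043  -0.9217  1.0788  0.5522]
 [ 0.5169  0.0515  0.043  -2.1663 -0.074  -0.6411]
 [ 0.5169  0.0515  0.043  -0.9902  0.1799  0.2922]]
mean [ 0.5169  0.0515  0.043  -1.4441  0.3118  0.1325 -0.0141  0.3793 -0.0156]
heading -98.31809861481959 x axis [ 2.e-04 -0.e+00 -1.e+00] 0.7510049781113421 18.25
```

Call:
play_rows([
  [[0,0,-0.5],[0,0,0],0.75],
  [[0,0,-1],[0,0,0],0.75],
  [[0,0,-1],[0,0,0],0.75],
])

```text
time_s: 18.55
position: [0.5179, 0.0513, 0.043]
tcp_rot: [[0.0, -0.145, -0.989], [-0.0, -0.989, 0.145], [-1.0, -0.0, -0.0]]
force: [-1.4, 0.3, -0.0]
opening: 0.749
```

```bash
python3 st.py 4
```

```text
[[ 0.5179  0.0513  0.043  -0.9838  0.498  -0.0565]
 [ 0.5179  0.0513  0.0431 -0.9605  0.687  -0.1912]
 [ 0.5179  0.0513  0.043  -0.7323 -0.324   0.1152]
 [ 0.5179  0.0514  0.0431 -1.1906 -0.5943 -0.0536]]
mean [ 0.5179  0.0513  0.0431 -0.9668  0.0667 -0.0465  0.0171  0.3959 -0.0059]
heading -98.31231529289553 x axis [ 3.e-04 -0.e+00 -1.e+00] 0.7478213935587175 18.75
```

Not yet at the fence; the force is just sliding friction. One mm at a time.

Call:
play_rows([
  [[0,0,-0.5],[0,0,0],0.75],
  [[0,0,-1],[0,0,0],0.75],
  [[0,0,-1.5],[0,0,0],0.75],
  [[0,0,-1.5],[0,0,0],0.75],
])

```text
time_s: 19.15
position: [0.5194, 0.0511, 0.043]
tcp_rot: [[0.0, -0.145, -0.989], [-0.0, -0.989, 0.145], [-1.0, 0.0, -0.0]]
force: [-1.5, 0.3, -0.4]
opening: 0.748
```

```bash
python3 st.py 5
```

```text
[[ 0.5194  0.0511  0.043  -0.2031  0.0881 -0.0865]
 [ 0.5195  0.0511  0.043  -1.1253 -0.4338 -0.5491]
 [ 0.5194  0.0511  0.043  -1.2327  0.814  -0.0625]
 [ 0.5194  0.0511  0.0431 -0.7682  0.0095 -0.971 ]
 [ 0.5194  0.0511  0.0431  0.3213 -0.1561  0.2699]]
mean [ 0.5194  0.0511  0.043  -0.6016  0.0643 -0.2798  0.0094  0.347   0.0043]
heading -98.31674566276006 x axis [ 4.e-04 -0.e+00 -1.e+00] 0.7539246556920023 19.4
```

Call:
play_rows([
  [[0,0,-0.5],[0,0,0],0.75],
  [[0,0,-1],[0,0,0],0.75],
  [[0,0,-1.5],[0,0,0],0.75],
  [[0,0,-1.5],[0,0,0],0.75],
])

```text
time_s: 19.8
position: [0.5205, 0.051, 0.043]
tcp_rot: [[-0.001, -0.145, -0.989], [0.0, -0.989, 0.145], [-1.0, 0.0, 0.001]]
force: [-1.8, -0.4, -0.0]
opening: 0.748
```

```bash
python3 st.py 5
```

```text
[[ 0.5205  0.051   0.043  -1.7525 -0.5155  0.3147]
 [ 0.5205  0.051   0.043  -1.2392  0.8304 -0.0146]
 [ 0.5205  0.051   0.043  -1.6136  1.0324  1.1316]
 [ 0.5205  0.051   0.043  -2.4661  0.2472  1.0262]
 [ 0.5205  0.051   0.043  -2.4281 -0.4408 -0.4469]]
mean [ 0.5205  0.051   0.043  -1.8999  0.2307  0.4022  0.0524  0.5266 -0.0218]
heading -98.31557724295482 x axis [-5.e-04  0.e+00 -1.e+00] 0.751040274527321 20.05
```

Call:
play_rows([
  [[0,0,-0.5],[0,0,0],0.75],
  [[0,0,-1],[0,0,0],0.75],
  [[0,0,-1],[0,0,0],0.75],
])

```text
time_s: 20.35
position: [0.5212, 0.0509, 0.043]
tcp_rot: [[-0.001, -0.145, -0.989], [0.0, -0.989, 0.145], [-1.0, 0.0, 0.001]]
force: [-3.8, 1.1, 1.7]
opening: 0.748
```

```bash
python3 st.py 5
```

```text
[[ 0.5212  0.0509  0.043  -3.9359 -0.0613  2.5111]
 [ 0.5212  0.0509  0.043  -3.193   0.7007  1.4098]
 [ 0.5213  0.0508  0.043  -3.7548  0.6077  1.4716]
 [ 0.5214  0.0508  0.043  -2.8809 -0.1334  1.922 ]
 [ 0.5214  0.0508  0.043  -3.4151  0.0846  1.4196]]
mean [ 0.5213  0.0509  0.043  -3.436   0.2397  1.7468  0.0402  0.7713 -0.0193]
heading -98.3131931133505 x axis [-8.e-04  1.e-04 -1.e+00] 0.7501915290406079 20.6
```

Call:
play_rows([
  [[0,0,-0.5],[0,0,0],0.75],
  [[0,0,-1],[0,0,0],0.75],
  [[0,0,-1.4],[0,0,0],0.75],
  [[0,0,-1.4],[0,0,0],0.75],
])

```text
time_s: 21.0
position: [0.5223, 0.0507, 0.043]
tcp_rot: [[-0.002, -0.145, -0.989], [0.0, -0.989, 0.145], [-1.0, 0.0, 0.002]]
force: [-4.6, 1.2, 2.0]
opening: 0.751
```

```bash
python3 st.py 5
```

```text
[[ 0.5223  0.0507  0.043  -4.4054  0.7105  3.0225]
 [ 0.5223  0.0507  0.043  -5.5172  0.6761  2.5579]
 [ 0.5223  0.0507  0.043  -5.3611  1.0237  2.3783]
 [ 0.5223  0.0507  0.043  -5.7618 -0.0622  2.493 ]
 [ 0.5223  0.0507  0.043  -4.4389  0.4217  2.7698]]
mean [ 5.2230e-01  5.0700e-02  4.3000e-02 -5.0969e+00  5.5390e-01  2.6443e+00
  9.4300e-02  1.0353e+00 -4.5000e-03]
heading -98.31064169594042 x axis [-1.8e-03  2.0e-04 -1.0e+00] 0.7498805696326427 21.25
```

Call:
play_rows([
  [[0,0,-0.5],[0,0,0],0.75],
  [[0,0,-1],[0,0,0],0.75],
  [[0,0,-1],[0,0,0],0.75],
  [[0,0,-1],[0,0,0],0.75],
  [[0,0,-1],[0,0,0],0.75],
  [[0,0,-1],[0,0,0],0.75],
  [[0,0,-1],[0,0,0],0.75],
  [[0,0,-1],[0,0,0],0.75],
])

```text
time_s: 22.05
position: [0.5227, 0.0506, 0.0429]
tcp_rot: [[-0.003, -0.145, -0.989], [0.0, -0.99, 0.145], [-1.0, 0.0, 0.003]]
force: [-6.4, 0.8, 2.8]
opening: 0.753
```

```bash
python3 st.py 6
```

```text
[[ 0.5227  0.0507  0.043  -6.2391  1.1444  2.8448]
 [ 0.5227  0.0507  0.0429 -5.3291 -0.0097  3.4219]
 [ 0.5227  0.0507  0.043  -6.575   0.7619  3.4093]
 [ 0.5227  0.0506  0.043  -5.595   0.1278  4.4504]
 [ 0.5227  0.0507  0.043  -5.7398  0.2235  3.567 ]
 [ 0.5227  0.0507  0.0429 -5.1572  0.5893  2.1444]]
mean [ 0.5227  0.0507  0.0429 -5.7725  0.4729  3.3063  0.1033  1.1848 -0.0152]
heading -98.30967575206735 x axis [-3.e-03  3.e-04 -1.e+00] 0.7492236502147935 22.35
```

Call:
play_rows([
  [[0,0,-0.5],[0,0,0],0.75],
  [[0,0,-1],[0,0,0],0.75],
  [[0,0,-1.5],[0,0,0],0.75],
  [[0,0,-1.5],[0,0,0],0.75],
  [[0,0,-1.5],[0,0,0],0.75],
  [[0,0,-1.5],[0,0,0],0.75],
  [[0,0,-1.5],[0,0,0],0.75],
  [[0,0,-1.5],[0,0,0],0.75],
])

```text
time_s: 23.15
position: [0.5233, 0.0506, 0.0428]
tcp_rot: [[-0.005, -0.144, -0.989], [0.001, -0.99, 0.144], [-1.0, 0.0, 0.005]]
force: [-6.6, 1.5, 3.8]
opening: 0.744
```

```bash
python3 st.py 6; python3 - <<'E'
from h import *
c=bot.capture("wrist"); cv2.imwrite("pics/w6.png",c["img"])
E
```

```text
[[ 0.5233  0.0506  0.0428 -6.8454  1.046   3.8717]
 [ 0.5233  0.0506  0.0428 -6.8182  1.0849  4.2881]
 [ 0.5233  0.0506  0.0428 -6.9778  1.095   4.031 ]
 [ 0.5233  0.0506  0.0429 -7.4703  1.2749  4.1183]
 [ 0.5233  0.0506  0.0429 -6.7549  1.5055  4.5211]
 [ 0.5233  0.0506  0.0428 -7.5312  1.0475  4.834 ]]
mean [ 0.5233  0.0506  0.0428 -7.0663  1.1756  4.2774  0.093   1.3679 -0.0159]
heading -98.30896152519165 x axis [-4.8e-03  6.0e-04 -1.0e+00] 0.7505465690790002 23.45
```

View pics/w6.png

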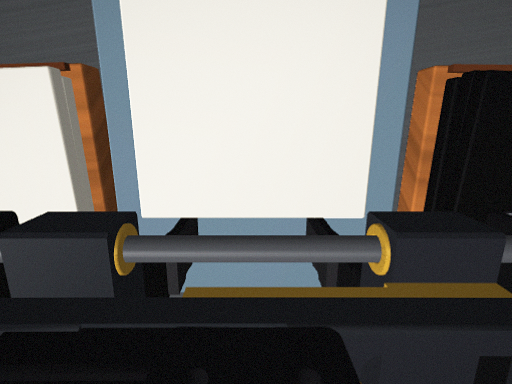

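Call:
play_rows([
  [[0,0,0.3],[0,0,0],0.75],
  [[0,0,0.6],[0,0,0],0.75],
  [[0,0,0.9],[0,0,0],0.75],
  [[0,0,1.2],[0,0,0],0.75],
  [[0,0,1.5],[0,0,0],0.75],
  [[0,0,1.8],[0,0,0],0.75],
  [[0,0,2.1],[0,0,0],0.75],
  [[0,0,2.4],[0,0,0],0.75],
])

```text
time_s: 24.3
position: [0.5233, 0.0506, 0.0429]
tcp_rot: [[0.0, -0.145, -0.989], [0.0, -0.989, 0.145], [-1.0, -0.0, -0.0]]
force: [-3.3, 0.6, 0.6]
opening: 0.748
```

Call:
play_rows([
  [[0,0,0.3],[0,0,0],0.75],
  [[0,0,0.6],[0,0,0],0.75],
  [[0,0,0.9],[0,0,0],0.75],
  [[0,0,1.2],[0,0,0],0.75],
  [[0,0,1.5],[0,0,0],0.75],
  [[0,0,1.8],[0,0,0],0.75],
  [[0,0,2.1],[0,0,0],0.75],
  [[0,0,2.4],[0,0,0],0.75],
])

```text
time_s: 25.1
position: [0.5218, 0.0507, 0.0433]
tcp_rot: [[0.002, -0.145, -0.989], [-0.0, -0.989, 0.145], [-1.0, -0.0, -0.002]]
force: [-1.1, -0.8, -1.7]
opening: 0.75
```

Call:
play_rows([
  [[0,0,0.3],[0,0,0],0.75],
  [[0,0,0.6],[0,0,0],0.75],
  [[0,0,0.9],[0,0,0],0.75],
  [[0,0,1.2],[0,0,0],0.75],
  [[0,0,1.5],[0,0,0],0.75],
  [[0,0,2.0],[0,0,0],0.75],
  [[0,0,2.5],[0,0,0],0.75],
  [[0,0,3],[0,0,0],0.75],
])

```text
time_s: 25.9
position: [0.5179, 0.0513, 0.0431]
tcp_rot: [[0.0, -0.145, -0.989], [0.0, -0.989, 0.145], [-1.0, -0.0, -0.0]]
force: [0.2, 0.5, -0.1]
opening: 0.753
```

```bash
python3 st.py 4; python3 - <<'E'
from h import *
c=bot.capture("wrist"); cv2.imwrite("pics/w7.png",c["img"]);i=c["img"]; print(i[185:225,250,0].tolist())
E
```

```text
[[ 0.5177  0.0514  0.043   0.3067 -0.0129  0.4441]
 [ 0.5178  0.0514  0.043  -0.1877  0.0207  0.4611]
 [ 0.5178  0.0514  0.043   0.234  -0.0173 -0.5916]
 [ 0.5179  0.0513  0.043  -0.7262 -0.2724  0.4667]]
mean [ 0.5178  0.0514  0.043  -0.0933 -0.0705  0.1951 -0.0495  0.1644 -0.0222]
heading -98.31285515546932 x axis [ 0. -0. -1.] 0.7465035902843045 26.1
[236, 237, 237, 236, 237, 237, 236, 235, 236, 235, 235, 235, 235, 236, 237, 236, 237, 235, 235, 237, 237, 236, 237, 238, 237, 236, 220, 167, 155, 160, 157, 159, 157, 155, 156, 157, 155, 157, 157, 156]
```

Call:
play_rows([
  [[0,0,4],[0,0,0],0.75],
  [[0,0,10],[0,0,0],0.75],
  [[0,0,18],[0,0,0],0.75],
  [[-20,0,28],[0,0,0],0.75],
  [[-60,0,38],[0,0,0],0.75],
  [[-105,0,42],[0,0,0],0.75],
  [[-150,0,42],[0,0,0],0.75],
  [[-195,0,42],[0,0,0],0.75],
])

```text
time_s: 26.95
position: [0.4746, 0.0577, 0.2395]
tcp_rot: [[-0.001, -0.144, -0.99], [0.0, -0.99, 0.144], [-1.0, 0.0, 0.001]]
force: [0.9, 0.1, 0.3]
opening: 0.748
```

Call:
play_rows([
  [[-30,0,0],[0,0,0],0.75],
  [[-50,0,0],[0,0,0],0.75],
  [[-60,0,0],[0,0,0],0.75],
  [[-60,0,0],[0,0,0],0.75],
  [[-60,0,0],[0,0,0],0.75],
])

```text
time_s: 27.45
position: [0.4752, 0.0576, 0.2968]
tcp_rot: [[-0.003, -0.145, -0.989], [0.0, -0.989, 0.145], [-1.0, 0.0, 0.003]]
force: [0.2, -0.1, 0.5]
opening: 0.75
```

```bash
python3 st.py 3; python3 - <<'E'
from h import *
c=bot.capture("wrist"); import pickle; pickle.dump(c,open("w8.pkl","wb")); cv2.imwrite("pics/w8.png",c["img"])
E
```

```text
[[ 0.4751  0.0575  0.2965 -0.6909 -0.492  -0.5798]
 [ 0.4752  0.0575  0.2964  0.4945 -0.2319 -0.4601]
 [ 0.4754  0.0575  0.2965 -0.6957  0.0891  0.006 ]]
mean [ 0.4752  0.0575  0.2965 -0.2974 -0.2116 -0.3446 -0.0402  0.1794 -0.0067]
heading -98.31991643199095 x axis [-3.6e-03  4.0e-04 -1.0e+00] 0.7500254269861046 27.6
```

View pics/w8.png

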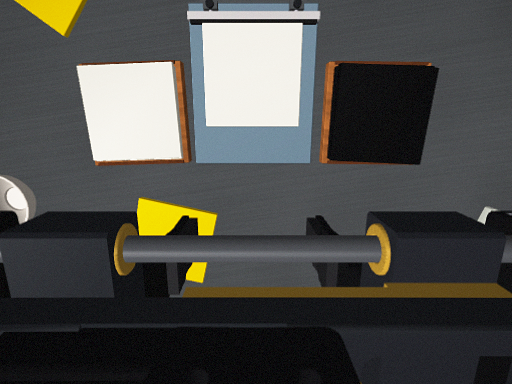

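```bash
python3 - <<'E'
from meas import *
import pickle
c=pickle.load(open("w8.pkl","rb")); i=c["img"]
hd=lambda l: ((np.degrees(np.arctan2(l[1][1],l[1][0]))+90)%180)-90
E={}
def do(n,p0,p1,z,half=3,ch=2):
    e=edge(i[...,ch],p0,p1,half); l=line(onz(c,e,z)); E[n]=l; print(n,e[[0,-1]].round(1).tolist(),l[0].round(4),"head",round(hd(l),2),"rms",l[2].round(5))
do("t-x",(207,126),(299,126),.048)
do("t+x",(203,23.5),(302,23.5),.048,1.5)
do("t+y",(202.5,25),(206,126),.048)
do("t-y",(302,25),(299.5,126),.048)
do("s+y",(190,25),(195.5,160),.038)
do("s-y",(318,25),(311,160),.038)
do("m-x",(94,162),(186,160),.02,3)
h=np.radians((hd(E["s+y"])+hd(E["s-y"]))/2); ex=np.array([np.cos(h),np.sin(h)]); ey=np.array([-ex[1],ex[0]])
mid=(E["s+y"][0]@ey+E["s-y"][0]@ey)/2
T=(E["t+y"][0]@ey+E["t-y"][0]@ey)/2
print("stage head",np.degrees(h),"tile y",T-mid)
cv2.imwrite("pics/w8c.png",cv2.resize(i[0:60,180:330],None,fx=5,fy=5,interpolation=cv2.INTER_CUBIC))
c=bot.capture("scene"); cv2.imwrite("pics/s2.png",cv2.resize(c["img"][150:250,180:310],None,fx=6,fy=6,interpolation=cv2.INTER_CUBIC))
print(bot.read_state()["time_s"])
E
```

```text
t-x [[214.4, 125.8], [291.6, 125.8]] [0.5316 0.0504] head 81.69 rms 0.0
t+x [[210.9, 22.2], [294.1, 22.2]] [0.6599 0.0324] head 81.69 rms 0.0
t+y [[202.0, 33.1], [205.0, 117.9]] [0.5854 0.1073] head -8.42 rms 0.00025
t-y [[301.8, 33.1], [298.2, 117.9]] [ 0.5865 -0.0237] head -8.31 rms 0.00032
s+y [[189.1, 35.9], [194.9, 149.2]] [0.5797 0.1267] head -8.41 rms 0.00031
s-y [[316.0, 35.7], [309.9, 149.1]] [ 0.5476 -0.0384] head -8.47 rms 0.00031
m-x [[101.3, 161.1], [178.6, 158.9]] [0.5061 0.2368] head 83.46 rms 0.00032
stage head -8.439217 tile y 0.00092178583
27.7
```

View pics/w8c.png

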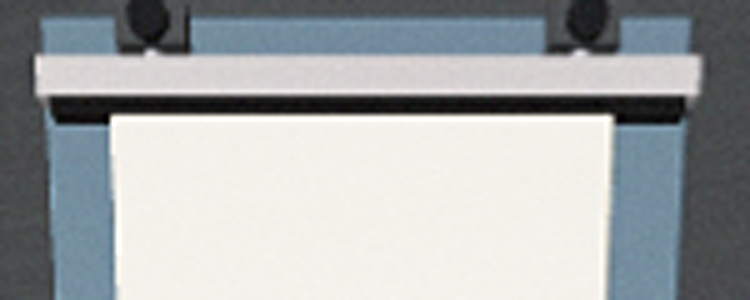

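View pics/s2.png

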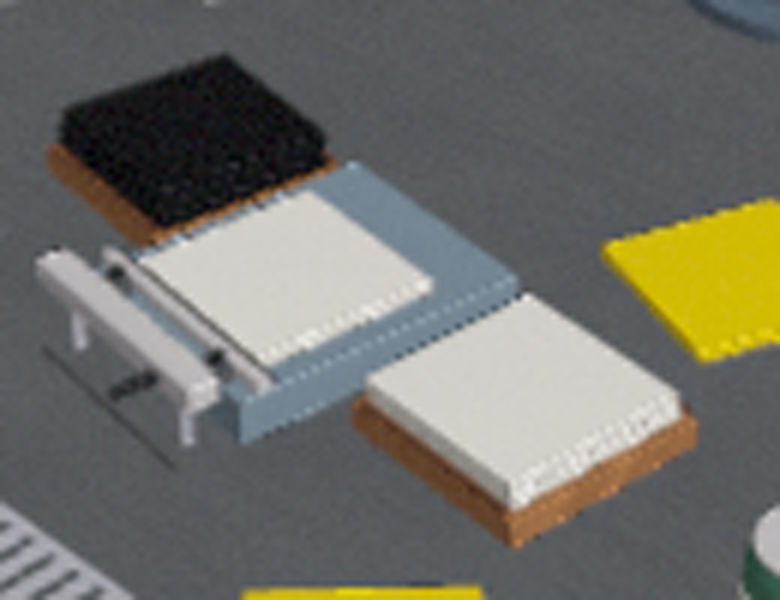

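```bash
python3 - <<'E'
from meas import *
import pickle
a=pickle.load(open("w1.pkl","rb"));b=pickle.load(open("w8.pkl","rb"))
L1=line(onz(a,edge(a["img"][...,0],(192,117.5),(280,114),2),.04)); L2=line(onz(b,edge(b["img"][...,0],(173,64),(183,158),4),.04))
n=np.array([-L1[1][1],L1[1][0]]); print(L1,L2,"shift",(L2[0]-L1[0])@n)
s=bot.read_state(); print(s["time_s"],s["force"])
cv2.imwrite("pics/topend.png",bot.capture("top")["img"])
E
```

```text
(array([0.5770281 , 0.15110753], dtype=float32), array([ 0.9946073 , -0.10371268], dtype=float32), np.float64(0.0002487573503793147)) (array([0.5658592 , 0.15216734], dtype=float32), array([ 0.9942843 , -0.10676531], dtype=float32), np.float64(0.000323514916466478)) shift -0.00010427099
27.7 [ 0.41479502  0.47687855 -0.17349719]
```

View pics/topend.png

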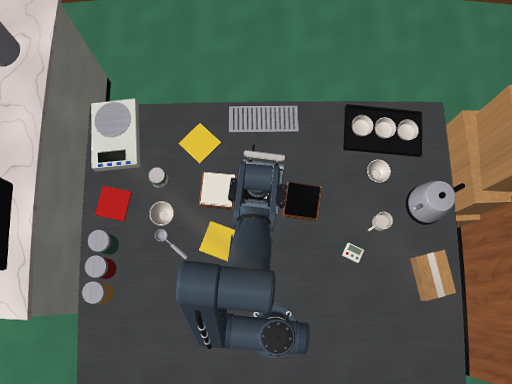

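The middle tile's edge shifted only 0.1 mm between views, and the loose items sit where they were in the first picture. The white tile is square against the fence and the arm is clear, so I'm handing in.

```bash
python3 -c "
from rig import bot
print(bot.hand_in())"
```

```text
the job is handed in; nothing more can be done
None
```

I slid the white tile sideways onto the stage with the two spread fingers. I then turned the tool 90° and pushed the tile home against the fence, easing off slowly so the sprung face wouldn't throw it back. I handed in at about 28 s of the 58 s; it reports no verdict.

- **Bedding:** while pressed, the tool force was about 7 N sideways and 8.3 N in all, the highest I read and under the 15 N limit. I estimate about 5 N of that reached the fence, from how far the tile pressed into it and how the force fell on release. It was held for about 0.8 s. The fence force was not measured directly.
- **Final position:** the tile is square to the stage within about 0.2° and 0.9 mm off centre. Its front edge still presses into the rubber face.
- **Everything else:** the middle white tile's edge shifted 0.1 mm, which is within measuring error. The bowls, cup, caddy, spoon and timer look unmoved in the top view. I compared the black stack only by eye.
- **Disagreements:**
  - My camera measurements put fence contact 2 to 4 mm earlier than I felt it, so I trusted the force reading.
  - The last picture shows the fence pressed in by about 3 mm, but the force estimate suggests 1.3 mm. That gap is about what the 2 mm camera calibration would explain.

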